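Try, unbolt and hold open the lid of a wash basket

ROBOT

A 6-joint arm with a two-finger parallel gripper is mounted at the origin on the work surface. World frame = base frame: x ahead of the robot, y to its left, z up, the work surface at z = 0. Lengths are in mm, angles in rad, forces in N, time in s.
With the tool pointing down it reaches from about 350 to 775 mm from the base axis. Payload 7.3 kg.
Tool frame: the origin (TCP) lies midway between the tips of the shut fingers; the grasp point (between the pads) lies 19 mm behind it; z points along the fingers, x is the direction in which the jaws open and shut, and the axes are right-handed (so a half turn about z gives the same grasp; the last joint's range is limited). The gripper opens to 92 mm and grips with 3 to 60 N. Pads are 19 mm wide; open, the fingers measure 130 mm over their backs; the gripper's body (75 mm by 190 mm) begins 47 mm behind the grasp point.
Start: joints at [1.119, 0.342, 1.524, -0, 1.275, -0.146], TCP at [158.041, 500.67, 197.641] pointing down, gripper open.
Joint ranges: [-2.53, 2.53], [-0.77, 2.02], [0.04, 2.7], [-1, 4.14], [0.28, 2.66], [-3.11, 3.11]. Speed limits (rad/s): [2.57, 2.57, 3.14, 3.14, 3.14, 3.14].

INTERFACE

Orientations are given as [roll, pitch, yaw] about the fixed x, y, z axes, in that order (R = Rz(yaw) Ry(pitch) Rx(roll)).
In Python, from plant import bot gives the robot as it stands.
- The arm moves only by the shell command python3 -m pendant 'ROWS' [OPENING]. ROWS is JSON, a list of rows, each an object with "linear": the shift along the world's x, y, z in mm, a list of three; "twist": the turn about the world's z in degrees. In form: [{"linear": [x, y, z], "twist": twist}, ...]. A call has 1 to 20 rows; each row is the pose to reach, as a shift and turn from the pose commanded when the call began; what a row does not reach only later rows make up. A row lasts 1/8 s, in which the tool goes at most 62.5 mm and 10.7 degrees, less where a joint would pass 70% of its speed; a pose out of reach is approached as far as the arm can. A call with a gripper value outside its range is refused whole. OPENING is the closure in counts, from 0 (fully open) to 255 (shut), set as the call begins (- or left out, the last holds). The fingers move at their own pace and stop on an object; the grip force is fixed at half the most. Time passes only in rows, so rows that repeat a pose let the fingers close. It gives the time, the measured TCP pose, the force and the opening at its end, in the units of the state.
- bot.get_obs(): the state, without advancing time (a new reading comes with each control period).
- bot.capture(name): name is "scene" or "side" or "wrist"; returns a dict with "frame" (480x640x3 uint8, blue, green, red), "z_map" (480x640 float32, mm along the optical axis (not along the pixel's ray), 0 where there is no reading), "fx", "fy", "cx", "cy" (pixels), "k1" (the pictures are not rectified: a ray, as slopes to the right and down, at radius r is drawn at 1 + k1 r^2 times it, then the intrinsics apply), "rvec" (rotation vector, rad) and "tvec" (3), from world to camera coordinates, as OpenCV has them. Camera axes: x right, y down, z forward; pixel columns grow to the right and rows downward; lengths in mm; the calibration is good to about 2 mm. A picture is of the moment at which its call begins.
- bot.close_job(): hands the job in, once; it reports no verdict.
The state is a dict: "time": time; "joint_positions": joint angles; "dq": joint speeds; "tau": joint torques, N m; "tool_pos": TCP position; "tcp_rot": TCP orientation; "contact_force": force on the tool from outside, world axes, zero at the start; "moment": the same for the moment, N m; "grip_width": finger opening in mm.
Only numpy, scipy, OpenCV 4.12 (cv2) and the standard library are available. Lean on these libraries where they do the work, as an engineer would, in place of code of your own. Each camera call takes 0.05 s, during which the arm holds its last target. There are 200 camera calls.

TASK

The perforated steel basket has come out of the washer with small machine parts in it. Before you touch its slide bolt, give the lid's handle a gentle tug: if the lid comes, carry on; if the bolt has it caught, ease off, draw the bolt clear of the eye and never wrench the lid against it. Then lift the lid about two thirds of the way to upright and finish while still holding it there steadily in the gripper, since it has no stay and falls shut; leave everything else on the bench where it stands.

Things in the scene. Friction and masses are not known exactly. Their poses are not given: they have to be found in the camera images.
- basket: Perforated stainless wash basket, 325 mm long (its y), 176 mm deep (its x), rim 112 mm high, fixed in a flat drip frame of 230 x 400 mm, 14 mm high, that does not move. Origin: centre of the frame's underside, on the bench; z up. Its -x side is the front, with the bolt: towards the robot, turned at most 25 degrees. The lid is hinged along the back rim.
- hinge (a point): Middle of the lid's hinge line, on the basket: 92 mm behind its middle (x = +92 mm), 114 mm above the bench. The hinge line is parallel to the basket's y.
- ledge (a point): Middle of the top of the small ledge on the basket's front wall that carries the bolt, at x = -114, y = +33, z = 103 mm of the basket; the ledge is 52 mm in x by 114 mm in y. On it two saddles guide the bolt, each 26 mm in x by 10 mm in y, tops at z = 121 mm, at y = -14 and +78 mm of the basket.
- lid (a joint): Angle of the lid, rad: 0 shut, growing as the front edge rises, 1.57 upright. The lid weighs 0.5 to 0.75 kg and falls shut when let go. Caught by the bolt it has about 5 mm of play at the front edge (it rises to about 0.024 rad) and then stops dead; free, it comes up with 3 to 6 N at the handle.
- cover: The lid with its handle and eye, one rigid piece: perforated sheet 184 mm deep by 330 mm long, 3 mm thick, with a raised border; its top is 116 mm above the bench when shut, 119 mm on the border. Origin: middle of the hinge line; axes as the basket's when shut, turning with the lid.
- eye (a point): Middle of the slot in the upright steel eye on the lid's front edge, 118 mm in front of the basket's middle at y = -34 mm. The eye is 4 mm thick in y, its slot 19 mm wide in x and 16 mm high; its top is 124 mm above the bench. The bolt's rod passes through the slot when it is shot.
- handle (a point): Middle of the straight bar of the bow handle on the lid. The bar is round, 10 mm thick, parallel to the basket's y, 70 mm of it straight, with 37 mm of free room under it. When shut it lies 137 mm in front of the hinge line and 44 mm above it, 158 mm above the bench. It may turn between the fingers.
- bolt: Slide bolt: a round dark steel rod, 10 mm thick, 138 mm long, along the basket's y, 112 mm above the bench. Origin: on its axis under the knob; fully shot at y = +20 mm of the basket. It slides 26 mm to the basket's +y, takes about 2 N (more under a tugged lid) and stays where it is left. It catches the eye while its origin is short of about y = +34 mm; how far it is shot varies.
- knob (a point): Middle of the bolt's finger knob, an upright post on the rod: 16 mm thick from 142 to 160 mm above the bench and 10 mm thick below that; this point is 151 mm above the bench, 118 mm in front of the basket's middle. The tip of the rod lies 66 mm to the basket's -y of it, and beside the knob the rod is bare for 20 mm or more either way.
- sanitiser: White round bottle, 70 mm thick, 190 mm high, beside the basket's -y end. Not to be disturbed. Origin under its centre.
- disc: Steel slicing disc with a hub, 175 mm across, 28 mm high, lying flat beyond the basket's +y end. Not to be disturbed. Origin under its centre.
- spatula: Black-handled spatula lying on the bench in front of the basket, some 280 mm long. Not to be disturbed.
- jug: Steel jug with a handle, 100 mm across, 120 mm high, near the front corner at the basket's -y end. Not to be disturbed. Origin under its centre.
- bowl: Small steel bowl, 120 mm across, 50 mm high, to the right. Not to be disturbed. Origin under its centre.

How it is judged (in metres and radians):
On the way, in this order (a step that is already met when the one before it is completed fails the run):
1. the lid is tugged up by the gripper, taking up its play (0.012 rad or more), with the bolt still where it was (within 4 mm) (value of joint lid above 0.012 rad and contact force between the fingers and cover above 1 N and distance of knob from where it was at the start of the episode below 0.004 m), for 0.1 s.
2. the lid is lifted past 0.8 rad by the gripper (value of joint lid above 0.8 rad and contact force between the fingers and cover above 1 N), for 0.2 s.
At the end, for the whole second after the job is handed in: The lid stands open between 0.85 and 1.35 rad (49 to 77 degrees), still (under 0.1 rad/s), held by the fingers (more than 1 N on the lid or its handle), the bolt is clear of the eye, and the bystanders are within 30 mm of where they stood (value of joint lid between 0.85 and 1.35 rad and velocity of joint lid between -0.1 and 0.1 rad/s and contact force between the fingers and cover above 1 N and y of knob in the frame of basket above 0.031 m and distance of each of sanitiser, disc, spatula, jug, bowl from where it was at the start of the episode below 0.03 m); the arm keeps its last pose, push and grip.
It fails at once if the lid is wrenched against the bolt with more than 30 N (contact force between bolt and cover above 30 N).
It fails at once if a bystander is pushed more than 30 mm (distance of any of sanitiser, disc, spatula, jug, bowl from where it was at the start of the episode above 0.03 m).
It also fails if it takes over 54 s, if anything falls off the work surface, if the arm or the gripper's body presses on something with over 40 N, if the wrist force passes 120 N, or if a joint passes its speed limit or range.

## Working session

There is one attempt and no reset: what is moved stays moved. The work goes in short steps, Python scripts to look and compute and a shell command to move; the robot and the scene stay as the last step left them, time stands still between calls to the robot, and variables do not carry over. Pictures are saved under pics/ and viewed, about 8 in all and at most 12, crops included, and the job is handed in when it is done.

```bash
mkdir -p pics; ls; cat > h.py <<'E'
from plant import bot
import cv2, numpy as np
def cap(n):
    c=bot.capture(n); R=cv2.Rodrigues(np.array(c["rvec"],float))[0]; c["R"]=R; c["t"]=np.array(c["tvec"],float).ravel(); return c
def cloud(c):
    K=np.array([[c["fx"],0,c["cx"]],[0,c["fy"],c["cy"]],[0,0,1.]])
    u,v=np.meshgrid(np.arange(640.),np.arange(480.))
    x=(u-c["cx"])/c["fx"]; y=(v-c["cy"])/c["fy"]; a,b=x.copy(),y.copy()
    for _ in range(8):
        s=1+c["k1"]*(a*a+b*b); a,b=x/s,y/s
    z=c["z_map"]; P=np.stack([a*z,b*z,z],-1)
    W=(P-c["t"])@c["R"]; W[z<=0]=np.nan
    return W
def proj(c,p):
    q=c["R"]@np.array(p,float)+c["t"]; a,b=q[:2]/q[2]; s=1+c["k1"]*(a*a+b*b)
    return c["fx"]*a*s+c["cx"], c["fy"]*b*s+c["cy"]
E
python3 - <<'E'
from h import *
print(bot.get_obs())
for n in("scene","side"):
    c=cap(n); cv2.imwrite(f"pics/{n}0.png",c["frame"]); np.save(n+"0.npy",cloud(c)); print(n,-c["R"].T@c["t"])
E
```

```text
pics
{'time': 0.0, 'joint_positions': array([ 1.11903001e+00,  3.42691830e-01,  1.52498775e+00, -1.12215046e-05,
        1.27538516e+00, -1.45980864e-01]), 'dq': array([5.39732679e-04, 1.10530108e-04, 3.92717687e-04, 5.95648708e-05,
       2.36360475e-03, 5.95003157e-04]), 'tau': array([-5.51544508e-04, -4.31241131e+01, -2.44224590e+01,  7.17566279e-02,
        5.58353914e-02, -1.20331633e-04]), 'tool_pos': array([157.8290856 , 500.26084621, 196.97123734]), 'tcp_rot': array([-3.14138914e+00,  1.45798972e-03,  1.26501430e+00]), 'contact_force': array([-0.35846637, -0.1225027 ,  0.35351838]), 'moment': array([ 0.01141626, -0.07100405,  0.00058737]), 'grip_width': 91.38552918494442}
scene [1440.44117513  404.89090963 1381.12787792]
side [  325.56542162 -1264.68548555  1093.5340969 ]
```

View pics/scene0.png

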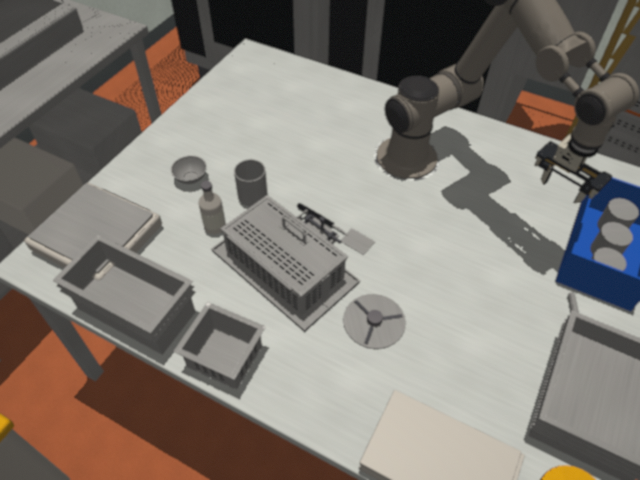

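View pics/side0.png

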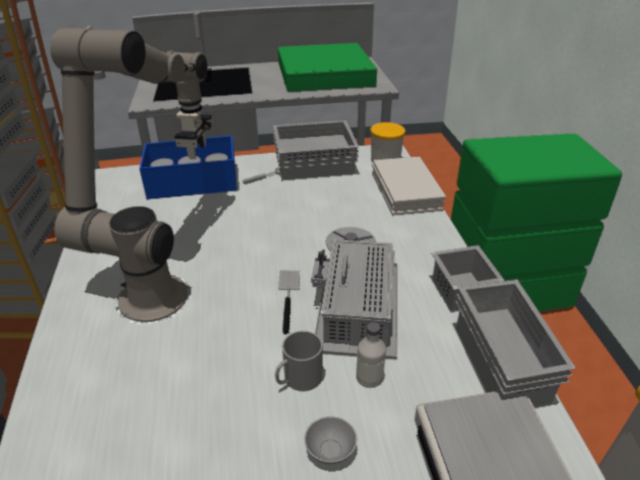

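```bash
python3 - <<'E'
from h import *
for n in("scene","side"):
    W=np.load(n+"0.npy"); z=W[...,2]
    for lo,hi in((10,18),(113,121),(150,166)):
        m=((z>lo)&(z<hi)&(W[...,0]>200)&(W[...,0]<900)&(abs(W[...,1])<500)).astype(np.uint8)
        k,l,s,cc=cv2.connectedComponentsWithStats(m)
        for i in range(1,k):
            if s[i,4]<40: continue
            p=W[l==i]; r=cv2.minAreaRect(p[:,:2].astype(np.float32))
            print(n,lo,s[i],np.round(p.mean(0)),np.round(r[0]),np.round(r[1]),round(r[2],1))
E
```

```text
scene 10 [212 240  12  18  49] [ 658. -343.   13.] [ 660. -344.] [63. 32.] 29.8
scene 10 [223 258  23  21  47] [ 696. -260.   14.] [ 695. -259.] [100.  10.] 74.9
scene 10 [326 278  34  33  88] [620.  67.  14.] [624.  67.] [ 18. 145.] 79.7
scene 10 [261 291  26  24  60] [743. -96.  14.] [741. -96.] [104.  12.] 73.9
scene 10 [354 298  15  17  61] [635. 129.  12.] [636. 126.] [58. 24.] 71.7
scene 10 [296 318  22  14  52] [761.  20.  14.] [760.  23.] [31. 59.] 39.0
scene 10 [363 323  19  20  61] [696. 186.  13.] [694. 182.] [27. 74.] 84.2
scene 113 [244 159  22  15  55] [ 376. -375.  118.] [ 380. -366.] [90. 28.] 79.8
scene 113 [ 221  195  127  102 4894] [ 620. -130.  117.] [ 609. -135.] [338. 205.] 73.8
scene 113 [305 215  37  29 125] [513. -63. 117.] [516. -62.] [138.  24.] 71.1
scene 150 [203 191  11   8  44] [ 589. -401.  158.] [ 589. -402.] [19. 29.] 39.2
scene 150 [282 217  24  20  90] [ 573. -119.  161.] [ 571. -124.] [91. 13.] 74.1
scene 150 [132 252  22  15  72] [ 864. -424.  152.] [ 863. -426.] [16. 72.] 1.4
scene 150 [153 263  39  30 158] [ 869. -316.  152.] [ 872. -326.] [127
[... 427 characters left out ...]
 6  58] [ 523. -323.   13.] [ 522. -323.] [11. 90.] 74.1
side 10 [296 374  27  15  59] [ 427. -420.   14.] [ 431. -417.] [77. 20.] 22.0
side 10 [357 377  24   9  47] [ 572. -439.   14.] [ 574. -437.] [19. 59.] 69.8
side 113 [ 316  239   78   81 4319] [ 611. -157.  116.] [ 602. -138.] [338. 218.] 73.7
side 113 [314 255  13  23  70] [507. -91. 117.] [509. -78.] [105.  23.] 73.6
side 113 [282 331  41  33 229] [ 416. -380.  117.] [ 415. -378.] [ 99. 103.] 11.2
side 113 [358 345  28  15 102] [ 575. -436.  117.] [ 575. -431.] [33. 69.] 62.7
side 150 [342 254   6  23  73] [ 568. -137.  160.] [ 569. -134.] [88. 10.] 74.2
side 150 [367 334  12   9  60] [ 580. -423.  158.] [ 580. -421.] [13. 27.] 67.5
```

The pictures show the basket at about scene (285,255) and side (355,290), with the lid shut and the handle bar at scene (294,227). The bolt and knob are on the robot side, at scene (317,215) and side (320,265). The basket's yaw is about -16° and its centre about (615,-141). I'll hover over the handle and knob and look with the wrist camera.

```bash
python3 -m pendant '[{"linear":[0,0,60],"twist":0},{"linear":[40,-50,103],"twist":-8},{"linear":[70,-100,103],"twist":-18},{"linear":[384,-605,103],"twist":-88.5},{"linear":[384,-605,103],"twist":-88.5},{"linear":[384,-605,103],"twist":-88.5},{"linear":[384,-605,103],"twist":-88.5},{"linear":[384,-605,103],"twist":-88.5},{"linear":[384,-605,103],"twist":-88.5},{"linear":[384,-605,103],"twist":-88.5},{"linear":[384,-605,103],"twist":-88.5},{"linear":[384,-605,103],"twist":-88.5},{"linear":[384,-605,103],"twist":-88.5},{"linear":[384,-605,103],"twist":-88.5},{"linear":[384,-605,103],"twist":-88.5},{"linear":[384,-605,103],"twist":-88.5},{"linear":[384,-605,103],"twist":-88.5},{"linear":[384,-605,103],"twist":-88.5}]' 0
python3 - <<'E'
from h import *
print(bot.get_obs())
c=cap("wrist"); cv2.imwrite("pics/w1.png",c["frame"]); W=cloud(c); np.save("w1.npy",W); z=W[...,2]
for lo,hi in((98,107),(108,121),(122,135),(140,150),(150,166)):
    m=((z>lo)&(z<hi)).astype(np.uint8)
    k,l,s,cc=cv2.connectedComponentsWithStats(m)
    for i in range(1,k):
        if s[i,4]<100: continue
        p=W[l==i]; r=cv2.minAreaRect(p[:,:2].astype(np.float32))
        print(lo,s[i],np.round(p.mean(0),1),np.round(r[0],1),np.round(r[1],1),round(r[2],1))
E
```

```text
time: 2.35
tool_pos: [541.9, -103.7, 301.0]
tcp_rot: [3.142, -0.001, -0.279]
contact_force: [0.2, -1.0, 0.2]
grip_width: 91.8
{'time': 2.35, 'joint_positions': array([-3.28047324e-01,  3.37033726e-01,  1.24945174e+00, -1.01657067e-05,
        1.55451025e+00, -4.92943613e-02]), 'dq': array([-0.00469847,  0.00362961, -0.00356513, -0.00127011,  0.00091912,
       -0.00085105]), 'tau': array([ 4.86944115e-02, -4.49420929e+01, -2.64784545e+01,  8.23564734e-02,
        4.08465753e-02,  1.49409083e-03]), 'tool_pos': array([ 541.90134164, -103.73323661,  300.99048551]), 'tcp_rot': array([ 3.14155309e+00, -5.95715124e-04, -2.78752788e-01]), 'contact_force': array([ 0.16104883, -0.9898444 ,  0.1648577 ]), 'moment': array([-0.05687883,  0.08592131,  0.02270213]), 'grip_width': 91.76236962949228}
98 [632  56   8  41 186] [861.7 -59.8  99.2] [860.1 -64.6] [37.7  9.2] 82.0
98 [ 259  121   21  122 1702] [496.3 -67.8 102.6] [496.5 -70.1] [113.7  16.3] 74.3
98 [ 288  121   23  122 2303] [524.5 -75.9 102.5] [523.4 -77.9] [113.7  19.3] 74.2
98 [270 249  41   6 148] [ 494.4 -138.5  101.6] [ 495.7 -139.5] [ 4.7 38.4] 74.5
108 [  291    29   234   274 52960] [627.4 -85.2 115.8] [619.  -94.5] [249.3 207.3] 73.7
108 [ 267   93   31   85 1072] [523.1 -29.5 116.4] [522.6 -30.8] [70.8 25.7] 61.4
108 [270 184  29  63 803] [ 501.5 -106.4  116.5] [ 499.1 -101.7] [57.2 25.7] 84.6
108 [ 312  341  156   36 5115] [ 556.8 -270.2  115.9] [ 562.6 -271.2] [ 40.3 160. ] 73.5
122 [268 257  45   5 218] [ 497.1 -140.1  123.3] [ 497.  -140.1] [ 4.7 40.7] 74.1
150 [268 171  21  21 320] [512.9 -66.  158.5] [512.6 -66.3] [15.3 15.3] 32.3
150 [ 361  175   14  108 1189] [ 571.5 -122.   160.3] [ 570.9 -125.9] [91.8 10. ] 74.7
```

View pics/w1.png

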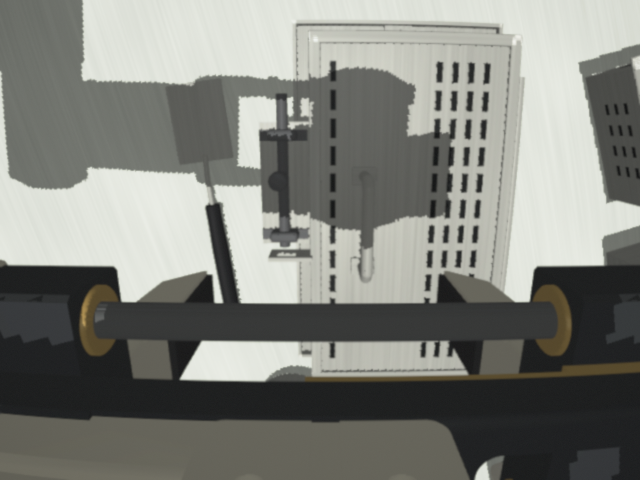

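The wrist picture shows the handle bar at (366,225), the knob at (278,181), the rod tip near (286,243) and the eye at (290,254). The rod seems to stop short of the eye: the knob is at basket y ≈ +41 mm. The tug will settle whether the lid is free. I'll grasp the handle.

```bash
python3 -m pendant '[{"linear":[31.5,-11.7,-40],"twist":0},{"linear":[31.5,-11.7,-80],"twist":0},{"linear":[31.5,-11.7,-110],"twist":0},{"linear":[31.5,-11.7,-130],"twist":0},{"linear":[31.5,-11.7,-145],"twist":0},{"linear":[31.5,-11.7,-155],"twist":0},{"linear":[31.5,-11.7,-159],"twist":0},{"linear":[31.5,-11.7,-159],"twist":0},{"linear":[31.5,-11.7,-159],"twist":0}]' && python3 -m pendant '[{"linear":[0,0,0],"twist":0},{"linear":[0,0,0],"twist":0},{"linear":[0,0,0],"twist":0},{"linear":[0,0,0],"twist":0},{"linear":[0,0,0],"twist":0},{"linear":[0,0,0],"twist":0},{"linear":[0,0,0],"twist":0},{"linear":[0,0,0],"twist":0}]' 255
```

```text
time: 3.52
tool_pos: [573.9, -116.2, 142.3]
tcp_rot: [3.142, -0.001, -0.28]
contact_force: [1.2, -0.1, -0.8]
grip_width: 92.1
time: 4.53
tool_pos: [573.5, -116.0, 141.6]
tcp_rot: [3.142, -0.0, -0.28]
contact_force: [0.3, 0.4, 0.2]
grip_width: 16.6
```

```bash
python3 -m pendant '[{"linear":[0,0,0],"twist":0},{"linear":[0,0,0],"twist":0},{"linear":[0,0,0],"twist":0}]'; python3 -m pendant '[{"linear":[0,0,0.7],"twist":0},{"linear":[0,0,1.4],"twist":0},{"linear":[0,0,2],"twist":0},{"linear":[0,0,2],"twist":0},{"linear":[0,0,2],"twist":0}]'
```

```text
time: 4.9
tool_pos: [573.6, -116.1, 141.6]
tcp_rot: [3.142, -0.0, -0.28]
contact_force: [0.4, -0.5, 0.0]
grip_width: 0.1
time: 5.52
tool_pos: [573.5, -116.0, 143.6]
tcp_rot: [3.142, -0.0, -0.28]
contact_force: [-0.8, -0.4, 0.1]
grip_width: 0.6
```

The gripper shut fully without catching the bar, so I'll look at why.

```bash
python3 - <<'E'
from h import *
c=cap("side"); W=cloud(c); cv2.imwrite("pics/s2.png",cv2.resize(c["frame"][200:340,250:430],None,fx=4,fy=4,interpolation=2))
b=proj(c,(573.5,-116,143)); print("tcp px",b)
w=cap("wrist"); cv2.imwrite("pics/w2.png",w["frame"]); print(proj(w,(573.5,-116,143)),proj(w,(571,-126,158)))
E
```

```text
tcp px (np.float64(344.39706742662645), np.float64(264.2567869770196))
(np.float64(326.5901240949113), np.float64(274.5455106857399)) (np.float64(327.47790731358486), np.float64(307.297407285509))
```

View pics/s2.png

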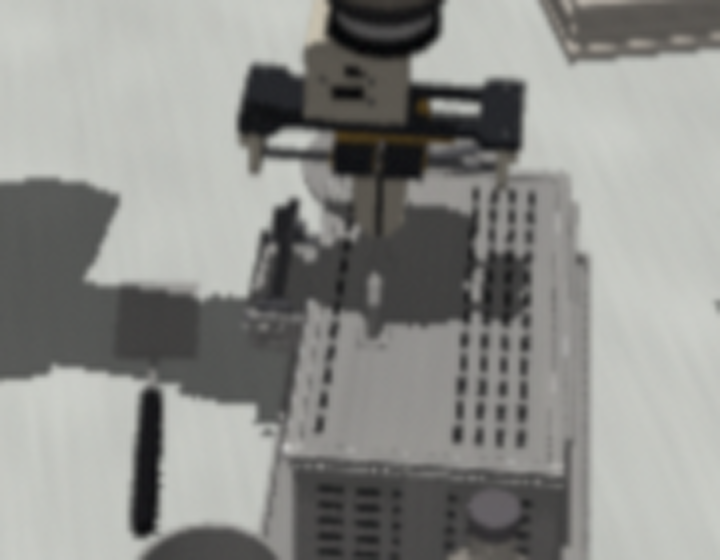

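View pics/w2.png

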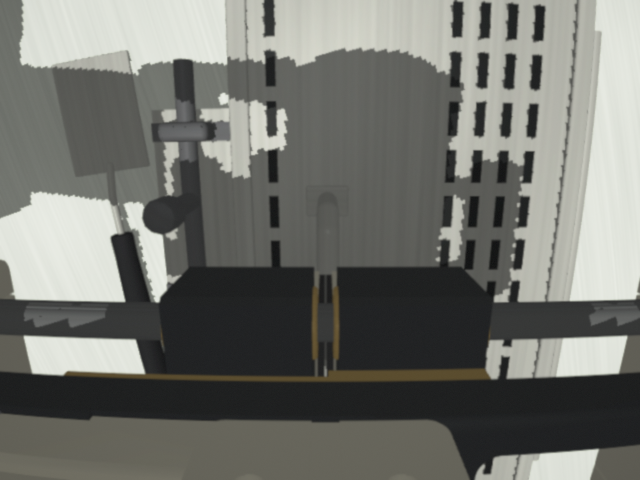

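```bash
python3 - <<'E'
from h import *
c=cap("side"); W=cloud(c)
for y in (-150,-126,-116,-106,-95): print(y,np.round(proj(c,(571+.28*(y+126),y,158))))
for u in (342,344,346,349):
  print(u,[(v,*W[v,u].round().astype(int)) for v in range(244,288,3)])
w=cap("wrist");V=cloud(w)
print([(v,*V[v,327].round().astype(int)) for v in range(190,400,12)])
print([(u,*V[320,u].round().astype(int)) for u in range(300,350,4)])
E
```

```text
-150 [344. 268.]
-126 [344. 262.]
-116 [345. 260.]
-106 [345. 258.]
-95 [345. 255.]
342 [(244, np.int64(563), np.int64(-126), np.int64(223)), (247, np.int64(564), np.int64(-124), np.int64(211)), (250, np.int64(563), np.int64(-127), np.int64(204)), (253, np.int64(564), np.int64(-123), np.int64(190)), (256, np.int64(564), np.int64(-123), np.int64(180)), (259, np.int64(578), np.int64(-58), np.int64(116)), (262, np.int64(576), np.int64(-69), np.int64(113)), (265, np.int64(572), np.int64(-88), np.int64(118)), (268, np.int64(559), np.int64(-155), np.int64(163)), (271, np.int64(557), np.int64(-165), np.int64(160)), (274, np.int64(556), np.int64(-170), np.int64(154)), (277, np.int64(556), np.int64(-171), np.int64(145)), (280, np.int64(556), np.int64(-172), np.int64(134)), (283, np.int64(556), np.int64(-172), np.int64(123)), (286, np.int64(555), np.int64(-177), np.int64(116))]
344 [(244, np.int64(571), np.int64(-117), np.int64(216)), (247, np.int64(569), np.int64(-125), np.int64(212)), (250, np.int64(570), np.int64(-123), np.int64(200)), (253, np.int64(569), np.int64(-126), np.int64(192)), (2
[... 3096 characters left out ...]
4(-90), np.int64(275))]
[(300, np.int64(578), np.int64(-82), np.int64(262)), (304, np.int64(578), np.int64(-83), np.int64(262)), (308, np.int64(579), np.int64(-83), np.int64(261)), (312, np.int64(579), np.int64(-84), np.int64(259)), (316, np.int64(580), np.int64(-85), np.int64(258)), (320, np.int64(580), np.int64(-87), np.int64(255)), (324, np.int64(581), np.int64(-87), np.int64(256)), (328, np.int64(582), np.int64(-88), np.int64(254)), (332, np.int64(583), np.int64(-87), np.int64(255)), (336, np.int64(584), np.int64(-86), np.int64(258)), (340, np.int64(585), np.int64(-84), np.int64(262)), (344, np.int64(585), np.int64(-85), np.int64(261)), (348, np.int64(586), np.int64(-85), np.int64(261))]
```

Both depth views put the shut fingertips at z ≈ 170, just above the bar's top at 163. The reported TCP is z = 143.6, so the tips sit about 25 mm behind where it says. I'll reopen and measure the tips when open.

```bash
python3 -m pendant '[{"linear":[0,0,0],"twist":0},{"linear":[0,0,0],"twist":0},{"linear":[0,0,0],"twist":0},{"linear":[0,0,0],"twist":0},{"linear":[0,0,0],"twist":0},{"linear":[0,0,0],"twist":0},{"linear":[0,0,0],"twist":0},{"linear":[0,0,0],"twist":0}]' 0
python3 - <<'E'
from h import *
o=bot.get_obs(); T=o["tool_pos"]; a=o["tcp_rot"][2]; X=np.array([np.cos(a),np.sin(a)]);Y=np.array([-X[1],X[0]])
for n in("side","wrist","scene"):
    c=cap(n); W=cloud(c); d=W[...,:2]-T[:2]; x=d@X; y=d@Y; z=W[...,2]
    for lo,hi in((-68,-44),(44,68)):
        m=(x>lo)&(x<hi)&(abs(y)<14)&(z>123)&(z<260); q=z[m]
        print(n,lo,m.sum(),np.percentile(q,[0,1,5,10,25,50]).round() if m.sum() else "")
c=cap("side"); cv2.imwrite("pics/s3.png",cv2.resize(c["frame"][200:340,250:430],None,fx=4,fy=4,interpolation=2))
E
```

```text
time: 6.72
tool_pos: [573.6, -116.0, 143.6]
tcp_rot: [3.142, -0.0, -0.28]
contact_force: [-0.5, -1.3, -0.8]
grip_width: 75.9
side -68 47 [174. 176. 180. 184. 190. 203.]
side 44 39 [179. 179. 182. 184. 193. 206.]
wrist -68 959 [172. 174. 178. 181. 186. 193.]
wrist 44 846 [173. 176. 179. 182. 187. 194.]
scene -68 79 [124. 160. 175. 177. 186. 199.]
scene 44 22 [123. 123. 124. 124. 182. 190.]
```

View pics/s3.png

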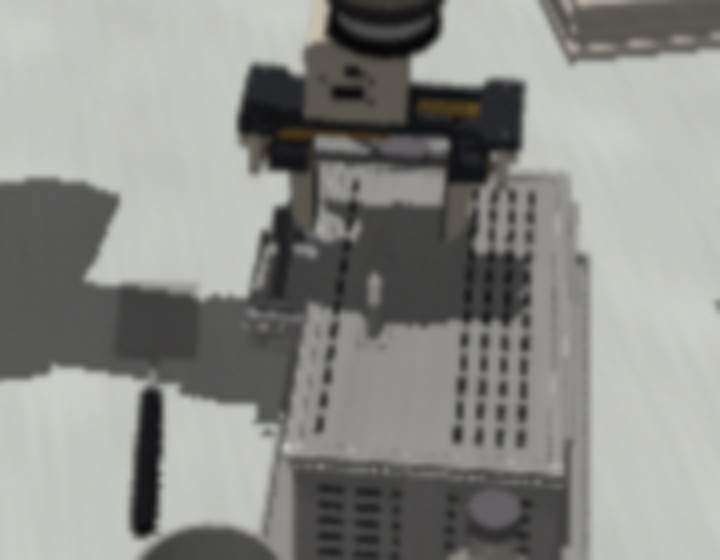

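The tips are about 172 mm up on both fingers, 28 mm higher than the reported TCP. I'll descend 30 mm, with a force check, and grasp.

```bash
python3 -m pendant '[{"linear":[0,0,-5],"twist":0},{"linear":[0,0,-10],"twist":0},{"linear":[0,0,-15],"twist":0},{"linear":[0,0,-15],"twist":0}]' 0;  python3 -m pendant '[{"linear":[0,0,-5],"twist":0},{"linear":[0,0,-10],"twist":0},{"linear":[0,0,-15],"twist":0},{"linear":[0,0,-15],"twist":0},{"linear":[0,0,-15],"twist":0}]'; python3 -m pendant '[{"linear":[0,0,0],"twist":0},{"linear":[0,0,0],"twist":0},{"linear":[0,0,0],"twist":0},{"linear":[0,0,0],"twist":0},{"linear":[0,0,0],"twist":0},{"linear":[0,0,0],"twist":0},{"linear":[0,0,0],"twist":0},{"linear":[0,0,0],"twist":0},{"linear":[0,0,0],"twist":0},{"linear":[0,0,0],"twist":0},{"linear":[0,0,0],"twist":0},{"linear":[0,0,0],"twist":0}]' 255
```

```text
time: 7.42
tool_pos: [573.2, -115.9, 127.9]
tcp_rot: [-3.142, 0.001, -0.28]
contact_force: [-0.4, 0.7, 0.3]
grip_width: 91.6
time: 8.05
tool_pos: [573.6, -116.1, 113.7]
tcp_rot: [3.142, -0.0, -0.28]
contact_force: [0.9, 0.2, -0.3]
grip_width: 91.9
time: 9.55
tool_pos: [574.6, -116.3, 113.7]
tcp_rot: [-3.142, -0.002, -0.28]
contact_force: [5.2, -1.0, -3.5]
grip_width: 9.0
```

The bar is in the gripper at 9 mm. Next is the gentle tug.

```bash
python3 -m pendant '[{"linear":[0,0,1],"twist":0},{"linear":[0,0,2],"twist":0},{"linear":[0,0,2.5],"twist":0},{"linear":[0,0,2.5],"twist":0},{"linear":[0,0,2.5],"twist":0}]'; python3 -m pendant '[{"linear":[0,0,1],"twist":0},{"linear":[0,0,1],"twist":0},{"linear":[0,0,1],"twist":0}]'
```

```text
time: 10.18
tool_pos: [575.2, -116.5, 115.6]
tcp_rot: [-3.141, -0.003, -0.28]
contact_force: [9.0, -2.6, -9.1]
grip_width: 9.0
time: 10.55
tool_pos: [575.5, -116.6, 116.6]
tcp_rot: [-3.141, -0.004, -0.28]
contact_force: [10.1, -2.4, -8.5]
grip_width: 8.9
```

The force stays flat at about 8.5 N over roughly 3 mm of rise, so it isn't stopping yet. I'll ease out the side load and go on in small steps past the play.

```bash
python3 -m pendant '[{"linear":[2,-0.6,0],"twist":0},{"linear":[2,-0.6,0],"twist":0},{"linear":[2,-0.6,0.5],"twist":0},{"linear":[2,-0.6,0.5],"twist":0}]'; python3 -m pendant '[{"linear":[0,0,0.5],"twist":0},{"linear":[0,0,1],"twist":0},{"linear":[0,0,1],"twist":0},{"linear":[0,0,1],"twist":0}]';python3 -m pendant '[{"linear":[0,0,0.5],"twist":0},{"linear":[0,0,1],"twist":0},{"linear":[0,0,1],"twist":0},{"linear":[0,0,1],"twist":0}]'
```

```text
time: 11.05
tool_pos: [575.7, -116.7, 117.6]
tcp_rot: [-3.142, -0.001, -0.28]
contact_force: [5.2, -1.4, -8.3]
grip_width: 8.9
time: 11.55
tool_pos: [576.2, -116.8, 118.7]
tcp_rot: [-3.142, -0.002, -0.28]
contact_force: [6.5, 0.0, -8.3]
grip_width: 9.0
time: 12.05
tool_pos: [576.6, -116.9, 119.8]
tcp_rot: [-3.142, -0.002, -0.28]
contact_force: [7.2, -2.2, -8.7]
grip_width: 8.7
```

The tool has risen 6 mm in all, about 0.044 rad. That is well past the 0.024 rad play, with the force flat, so the lid is free and the bolt needn't be moved. I'll work out the arc.

```bash
python3 -c "
import numpy as np
f=lambda t:np.array([137*(1-np.cos(t))+44*np.sin(t),137*np.sin(t)-44*(1-np.cos(t))])
for t in np.arange(.10,1.06,.05):
  b,z=f(t)-f(.044); b+=1.5*min(1,t/.2); print(round(t,2),round(.962*b,1),round(-.272*b,1),round(z,1))"
```

```text
0.1 3.6 -1.0 7.5
0.15 6.9 -2.0 14.0
0.2 10.5 -3.0 20.4
0.25 14.0 -4.0 26.5
0.3 17.8 -5.0 32.5
0.35 22.0 -6.2 38.3
0.4 26.3 -7.4 43.9
0.45 31.0 -8.8 49.2
0.5 35.9 -10.1 54.3
0.55 41.0 -11.6 59.1
0.6 46.4 -13.1 63.7
0.65 51.9 -14.7 68.0
0.7 57.7 -16.3 71.9
0.75 63.7 -18.0 75.6
0.8 69.8 -19.7 78.9
0.85 76.1 -21.5 82.0
0.9 82.5 -23.3 84.7
0.95 89.0 -25.2 87.0
1.0 95.7 -27.0 89.1
1.05 102.4 -28.9 90.7
```

```bash
python3 -m pendant '[{"linear":[3.6,-1,7.5],"twist":0},{"linear":[6.9,-2,14],"twist":0},{"linear":[10.5,-3,20.4],"twist":0},{"linear":[14,-4,26.5],"twist":0},{"linear":[17.8,-5,32.5],"twist":0},{"linear":[22,-6.2,38.3],"twist":0},{"linear":[26.3,-7.4,43.9],"twist":0},{"linear":[31,-8.8,49.2],"twist":0},{"linear":[35.9,-10.1,54.3],"twist":0},{"linear":[35.9,-10.1,54.3],"twist":0},{"linear":[35.9,-10.1,54.3],"twist":0}]'
```

```text
time: 13.42
tool_pos: [610.0, -126.4, 175.1]
tcp_rot: [3.141, 0.003, -0.279]
contact_force: [-9.8, 2.1, 2.5]
grip_width: 9.1
```

The lid follows. I'll carry on to about 1.0 rad, with a small correction against the side load.

```bash
python3 -m pendant '[{"linear":[4,-1.2,4.5],"twist":0},{"linear":[9,-2.6,9],"twist":0},{"linear":[14.6,-4.2,13.4],"twist":0},{"linear":[20.4,-5.8,17.3],"twist":0},{"linear":[26.4,-7.5,21],"twist":0},{"linear":[32.5,-9.2,24.3],"twist":0},{"linear":[38.8,-11,27.4],"twist":0},{"linear":[45.2,-12.8,30.1],"twist":0},{"linear":[51.7,-14.7,32.4],"twist":0},{"linear":[58.4,-16.5,34.5],"twist":0},{"linear":[58.4,-16.5,34.5],"twist":0},{"linear":[58.4,-16.5,34.5],"twist":0},{"linear":[58.4,-16.5,34.5],"twist":0}]'
python3 - <<'E'
from h import *
c=cap("side"); cv2.imwrite("pics/s4.png",cv2.resize(c["frame"][170:340,250:430],None,fx=3.5,fy=3.5,interpolation=2))
W=cloud(c);S=cloud(cap("scene"))
a=np.radians(-15.8);X=np.array([np.cos(a),np.sin(a)]);Y=np.array([-X[1],X[0]])
h=np.array([570.9,-125.9])+137*X
for n,V in(("side",W),("scene",S)):
    d=V[...,:2]-h; x=d@X;y=d@Y;z=V[...,2]
    # part of sheet at -y end, away from the gripper
    for lo,hi in((-155,-110),(60,150)):
        m=(y>lo)&(y<hi)&(x>-150)&(x<10)&(z>125)&(z<300); print(n,lo,m.sum(),np.median(np.arctan2(z[m]-114,-x[m])) if m.sum() else "", z[m].max() if m.sum() else "")
E
```

```text
time: 15.05
tool_pos: [670.2, -143.6, 211.5]
tcp_rot: [3.141, -0.003, -0.28]
contact_force: [-4.4, 0.9, 6.2]
grip_width: 8.7
side -155 410 1.0158887153294969 275.0116292784889
side 60 253 1.0217622217144027 273.5044997143418
scene -155 528 1.0062654693457949 277.27232050557666
scene 60 1867 1.01087680559325 278.6579624375814
```

View pics/s4.png

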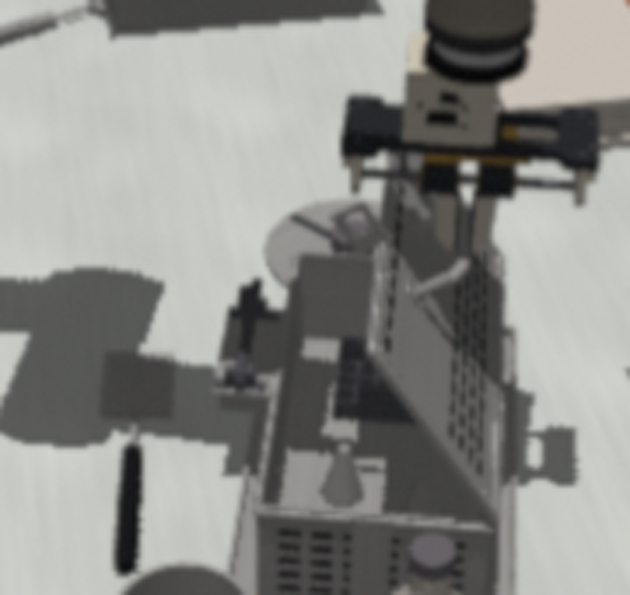

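The picture shows the lid propped open, with the handle bar held in the fingers near (460,265), and the bolt untouched at (245,310). Both cameras give a lid angle of 1.01 to 1.02 rad. I'll let it settle, check once more and hand in.

```bash
python3 -m pendant '[{"linear":[0,0,0],"twist":0},{"linear":[0,0,0],"twist":0},{"linear":[0,0,0],"twist":0},{"linear":[0,0,0],"twist":0}]'
python3 - <<'E'
from h import *
V=cloud(cap("scene")); a=np.radians(-15.8);X=np.array([np.cos(a),np.sin(a)]);Y=np.array([-X[1],X[0]])
c=np.array([570.9,-125.9])+45*X; d=V[...,:2]-c; x=d@X;y=d@Y;z=V[...,2]
m=(abs(x+118)<20)&(y>5)&(y<70)&(z>140)&(z<170); print("knob",m.sum(),x[m].mean(),y[m].mean())
m=(x>-60)&(x<100)&(y>60)&(y<150)&(z>125)&(z<300); print("lid",np.median(np.arctan2(z[m]-114,92-x[m])))
bot.close_job()
E
```

```text
time: 15.65
tool_pos: [670.2, -143.6, 211.5]
tcp_rot: [3.141, -0.003, -0.28]
contact_force: [-4.1, 1.0, 5.1]
grip_width: 9.1
knob 37 -117.38273659363645 45.1447043782198
lid 1.0100518006949315
the job is handed in; nothing more can be done
```

The lid is open at about 1.01 rad (58°), still held in the gripper, and I handed the job in at about 15.7 s of the 54 s.

- **First grasp:** It missed the bar. Depth images put the fingertips about 28 mm above where the reported TCP would have them, so I opened, went down 30 mm and caught it.
- **Tug:** I raised the lid in small steps before touching the bolt. It came freely past its 0.024 rad of play, to about 0.044 rad. The force held flat at about 8.5 N, somewhat above the stated 3–6 N, with a side load from the grip.
- **Bolt:** The wrist view had already shown the rod short of the eye, so I never touched it.
- **Last checks:**
  - The tool pose did not change over the last half second, and the grip reads 9 mm on the 10 mm bar.
  - The force on the tool is about 6–7 N in all. Its vertical part is +5 N, upward rather than the lid's weight hanging down, which I did not look into.
  - The knob measures y ≈ +45 mm in the far scene view, against +41 mm in the near wrist view. I put that down to the coarse view, and both are clear of the 31 mm limit.
- **Bystanders:** I did not measure them again. The arm stayed clear of them as far as I could tell, and those in the last picture looked undisturbed.

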